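Swap the open tray at the lure bench

TASK

The red tray of the lure rack has been left standing open: push it fully home, and then hook a fingertip behind the upright lip of the blue tray and draw that tray all the way out to its stop. Use the fingers only as a hook and a pusher: do not pinch the trays' fronts, do not lift anything out, leave the white tray as it is and do not disturb the spool, the paint jar or the pliers.

Things in the scene. Friction and masses are not known exactly. Their poses are not given: they have to be found in the camera images.
- rack: Fixed wooden board 190 (x) x 400 (y) x 12 mm, yaw within 0.33 rad, origin under its centre, -x edge towards the robot. Three dark steel tray housings stand side by side on it at the same yaw, 124 mm apart, colours in any order; each 160 (x) x 118 x 66 mm, clear top 78 mm above the bench, open front at x = -80 mm of the rack frame, with one tray.
- red_tray (a joint): How far the red tray is drawn out, m: 0 = fully home (hard stop), 0.100 = fully out (hard stop). Starts 0.05 to 0.085. Slides along its unit's x axis (opening towards -x, the robot's side), stays where it is left; about 2 N of friction plus 8 N per m/s; tray about 0.3 kg. Same shape as the blue tray.
- blue_tray (a joint): How far the blue tray is drawn out, m: 0 = fully home (hard stop), 0.100 = fully out (hard stop). Starts 0 to 0.012. Opens towards -x of its unit, stays where it is left; about 2 N of friction plus 8 N per m/s; tray about 0.3 kg.
- white_tray (a joint): The same for the white tray, to be left as found; starts 0 to 0.012.
- red_top (a point): Middle of the top edge of the red tray's front lip, 58 mm above the bench; moves with the tray; same shape and axes as at blue_top. The lip's front face, 6.5 mm before this point, has a blank paper label.
- blue_top (a point): Middle of the top edge of the blue tray's front lip, 58 mm above the bench; moves with the tray. Axes as the rack's: x into the housing (closing), y along the lip, z up. The lip is an upright coloured wall 104 mm wide, 40 mm high, 9 mm thick with its face plate, from x = -6.5 to +2.5 mm of this point. Behind it is an empty pocket (see blue_pocket).
- white_top (a point): The same point of the white tray.
- green_lure: Loose green plug bait with a yellow head, 80 x 18 x 18 mm, 30 g, lying in the blue tray's compartment behind the inner front panel (floor 21 mm above the bench); origin at the centre of its underside.
- orange_lure: Loose orange plug bait with a white head, same size, lying in the red tray's compartment.
- spool: Black thread spool standing on the bench to the left (+y) of the rack, 44 mm across, 48 mm high; origin at the centre of its underside.
- paint: Paint jar with yellow cap standing on the bench to the left (+y) of the rack, nearer the robot than the spool, 36 mm across, 62 mm high; origin at the centre of its underside.
- pliers: Small pliers with red handles lying on the bench to the right (-y) of the rack, about 135 x 55 x 10 mm; origin under the pivot.
- blue_pocket (a point): Middle of the floor of the pocket behind the blue lip, 25 mm behind blue_top and 21 mm above the bench; moves with the tray. The pocket is empty, 45 mm deep in x, 104 mm wide, open above and at the sides; at its back is the tray's inner front panel, 4 mm thick, top 68 mm above the bench.

How it is judged:
On the way, in this order (a step that is already met when the one before it is completed fails the run):
1. the red tray is pushed home (value of joint red_tray below 0.006 m), for 0.1 s.
2. the blue tray is drawn out to its stop (value of joint blue_tray above 0.094 m), for 0.1 s.
At the end, for the whole second after the job is handed in: The red tray is home within 6 mm, the blue tray is out to within 6 mm of its stop, the white tray is within 8 mm of where it was, and each lure still lies in its tray (value of joint red_tray below 0.006 m and value of joint blue_tray above 0.094 m and distance of white_top from where it was at the start of the episode below 0.008 m and x of green_lure in the frame of blue_top above 0.06 m and height (world z) of each of green_lure, orange_lure below 0.04 m and x of orange_lure in the frame of red_top above 0.06 m); the robot touches nothing.
It fails at once if the blue tray is drawn (more than 40 mm) while the red tray is still open (more than 20 mm) (value of joint blue_tray above 0.04 m and value of joint red_tray above 0.02 m).
It fails at once if the lip of the red or blue tray is pinched: the fingers press on its inside and on its face at once ((contact force between the fingers and blue_tray_c5 above 1.5 N and contact force between the fingers and blue_tray_c6 above 1.5 N) or (contact force between the fingers and red_tray_c5 above 1.5 N and contact force between the fingers and red_tray_c6 above 1.5 N)).
It fails at once if a lure is lifted (height (world z) of any of green_lure, orange_lure above 0.06 m).
It fails at once if the white tray is moved more than 15 mm (distance of white_top from where it was at the start of the episode above 0.015 m).
It fails at once if the spool, paint jar or pliers are moved more than 15 mm (distance of any of spool, paint, pliers from where it was at the start of the episode above 0.015 m).
It also fails if it takes over 45 s, if anything falls off the work surface, if the arm or the gripper's body presses on something with over 40 N, if the wrist force passes 120 N, or if a joint passes its speed limit or range.

ROBOT

A 7-joint arm with a two-finger parallel gripper is mounted at the origin on the work surface. World frame = base frame: x ahead of the robot, y to its left, z up, the work surface at z = 0. Lengths are in m, angles in rad, forces in N, time in s.
With the tool pointing down it reaches from about 0.425 to 0.95 m from the base axis. Payload 4.7 kg.
Tool frame: the origin (TCP) lies midway between the tips of the shut fingers; the grasp point (between the pads) lies 19 mm behind it (arm.pinch_z is the distance from the TCP to the grasp point, in m); z points along the fingers, y is the line along which they close (so a half turn about z gives the same grasp; the last joint's range is limited). The gripper opens to 87 mm and grips with 3 to 60 N. Pads are 19 mm wide; open, the fingers measure 117 mm over their backs; the gripper's body (75 mm by 190 mm) begins 51 mm behind the grasp point.
Start: joints at [-1.283, 0.469, -0.049, 1.532, 0.024, 1.141, -0.082], TCP at [0.21, 0.641, 0.223] pointing down, gripper open.
Joint ranges: [-2.59, 2.59], [-0.33, 1.99], [-1.39, 1.29], [0.1, 2.45], [-1.04, 4.18], [0.21, 1.99], [-2.66, 2.66]. Speed limits (rad/s): [2.57, 2.57, 3.14, 3.14, 3.14, 3.14, 3.14].

INTERFACE

Orientations are given as a rotation vector (axis times angle).
In Python, from plant import arm, cams, readout gives the robot as it stands (arm), with the cameras (cams) and the readings (readout).
- The arm moves only by the shell command python3 inch.py 'ROWS' [FORCE]. ROWS is one flat JSON list of numbers that holds 1 to 5 rows one after another, with no inner brackets; each row has 5 numbers: the opening from 0.0 (shut) to 1.0 (fully open), then dx, dy, dz in parts of the range, where 1.0 means 500 mm, then a turn about the tool's z in shares of 2 pi rad (1.0 is 2 pi rad); each row shifts and turns the commanded pose from where the row before left it, along the tool's axes as they then stand; what a row does not reach is not made up. A row lasts 1/12 s, in which the tool goes at most 0.0417 m and 0.125 rad, less where a joint would pass 70% of its speed; a pose out of reach is approached as far as the arm can. The fingers move at their own pace and stop on an object; FORCE is the grip in N (left out, the last holds). Time passes only in rows, so rows that do not move let the fingers close. It prints the time, the measured TCP pose, the force, the opening and the grip force at its end. No shift or turn number may pass 1 either way. Input that does not fit is refused with a message, and nothing moves.
- readout.state(): the state, without advancing time (a new reading comes with each control period).
- cams.camera(name): name is "scene" or "top"; returns the picture (480x640x3 uint8, blue, green, red); there is no depth.
- cams.camera_model(name): a dict with "fx", "fy", "cx", "cy" (pixels), "T" (4x4, takes a point from camera to world coordinates). Camera axes: x right, y down, z forward; pixel columns grow to the right and rows downward; lengths in m; the calibration is good to about 2 mm. A picture is of the moment at which its call begins. camera_model takes no time and is no camera call.
- arm.finish_job(): hands the job in; it is judged then, once.
The state is a dict: "time": time; "joints": joint angles; "dq": joint speeds; "effort": joint torques, N m; "position": TCP position; "eef_rot": TCP orientation; "wrist_force": force on the tool from outside, world axes, zero at the start; "wrist_torque": the same for the moment, N m; "width": opening from 0.0 (shut) to 1.0 (fully open); "grasp_force": force on a finger pad.
Only numpy, scipy, OpenCV 4.12 (cv2) and the standard library are available. Lean on these libraries where they do the work, as an engineer would, in place of code of your own. Each camera call takes 0.05 s, during which the arm holds its last target. There are 200 camera calls.

## Working session

There is one attempt and no reset: what is moved stays moved. The work goes in short steps, Python scripts to look and compute and a shell command to move; the robot and the scene stay as the last step left them, time stands still between calls to the robot, and variables do not carry over. Pictures are saved under pics/ and viewed, at most 10 in all, crops included, and the job is handed in when it is done.

```bash
ls; mkdir -p pics
python3 - <<'E'
from plant import arm, cams, readout
import cv2
s=readout.state(); print({k:s[k] for k in("time","position","eef_rot","width","wrist_force")})
for n in("scene","top"):
    cv2.imwrite(f"pics/{n}0.png",cams.camera(n)); m=cams.camera_model(n); print(n,m)
E
```

```text
inch.py
pics
plant.py
{'time': 0.0, 'position': array([0.21006638, 0.64083375, 0.22149356]), 'eef_rot': array([-0.49545466, -3.10202769,  0.00310235]), 'width': 1.0009392764394818, 'wrist_force': array([ 0.76457606, -0.85923865,  0.18892059])}
scene {'fx': 458.9435748088745, 'fy': 458.9435748088745, 'cx': 323.8186046101265, 'cy': 241.66889553819559, 'T': array([[ 0.08516924,  0.59245933, -0.8010856 ,  1.27800708],
       [ 0.99605944, -0.07058691,  0.05369432, -0.06168484],
       [-0.02473446, -0.80250198, -0.59613654,  0.54410214],
       [ 0.        ,  0.        ,  0.        ,  1.        ]])}
top {'fx': 578.4682430759727, 'fy': 578.4682430759727, 'cx': 312.79761714398154, 'cy': 250.6594626641663, 'T': array([[ 1.12227920e-03, -9.88203333e-01,  1.53143439e-01,
         4.39791831e-01],
       [-9.99943551e-01, -2.72705298e-03, -1.02692418e-02,
        -6.40253334e-03],
       [ 1.05657292e-02, -1.53123269e-01, -9.88150611e-01,
         1.14997074e+00],
       [ 0.00000000e+00,  0.00000000e+00,  0.00000000e+00,
         1.00000000e+00]])}
```

View pics/top0.png

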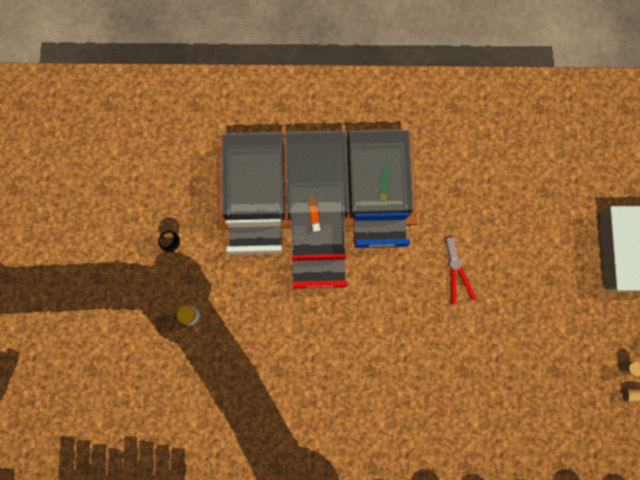

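View pics/scene0.png

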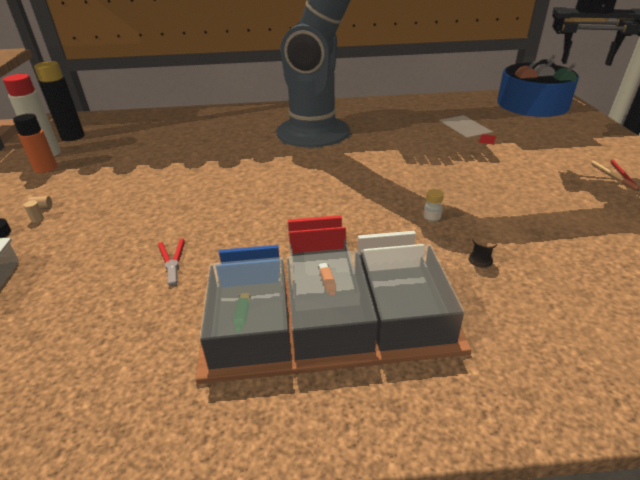

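The top view shows the red lip at row 284 (cols 293–346), the blue lip at row 243 (cols 355–409) and the white lip at row 249. Red is the middle unit. The spool and jar are on the left and the pliers at (456,265). In the scene view the front lips' top edges are at row ~219 for red, ~250 for blue and ~236 for white.

```bash
cat > h.py <<'E'
import numpy as np,cv2
from plant import arm, cams, readout
from scipy.spatial.transform import Rotation as R
def ray(n,uv):
    m=cams.camera_model(n);T=m["T"]
    d=T[:3,:3]@np.array([(uv[0]-m["cx"])/m["fx"],(uv[1]-m["cy"])/m["fy"],1]);return T[:3,3],d/np.linalg.norm(d)
def plane(n,uv,z):
    o,d=ray(n,uv);return o+d*(z-o[2])/d[2]
def tri(a,b):
    (o1,d1),(o2,d2)=ray("top",a),ray("scene",b)
    t=np.linalg.lstsq(np.c_[d1,-d2],o2-o1,rcond=None)[0];p,q=o1+t[0]*d1,o2+t[1]*d2
    return (p+q)/2,np.linalg.norm(p-q)
def mask(im,c):
    h=cv2.cvtColor(im,cv2.COLOR_BGR2HSV)
    lo,hi={"red":((0,200,90),(4,255,255)),"blue":((105,120,60),(130,255,255)),"white":((0,0,165),(179,60,255))}[c]
    return cv2.inRange(h,lo,hi)
def comps(im,c,x0,x1,y0,y1,amin=60):
    m=np.zeros(im.shape[:2],np.uint8);m[y0:y1,x0:x1]=mask(im,c)[y0:y1,x0:x1]
    n,l,s,_=cv2.connectedComponentsWithStats(m)
    return [(l==i,s[i]) for i in range(1,n) if s[i][4]>amin]
def lip_top(im,c):
    k=max(comps(im,c,215,420,120,330),key=lambda k:k[1][1])
    y,x=np.nonzero(k[0]);f=np.polyfit(x,y,1)
    return [(v,np.polyval(f,v)) for v in(x.min()-.5,x.max()+.5)],k[1]
E
python3 - <<'E'
from h import *
t=cv2.imread("pics/top0.png");s=cv2.imread("pics/scene0.png")
for c in("red","blue","white"):
    try:
        e,st=lip_top(t,c);P=[plane("top",p,.058) for p in e]
        d=P[0]-P[1];print(c,st,np.round(P,4).tolist(),"w",np.linalg.norm(d),"yaw",np.arctan2(-d[0],d[1]))
        for k in comps(s,c,200,430,205,300): print("  scene",k[1])
        k=min(comps(s,c,200,430,205,300),key=lambda k:k[1][1]);m=k[0]
        cols=np.nonzero(m.any(0))[0];tp=[m[:,v].argmax() for v in cols];f=np.polyfit(cols[3:-3],tp[3:-3],1)
        R_=[(v,np.polyval(f,v)) for v in(cols[0]-.5,cols[-1]+.5)];print("  edge",np.round(R_,1).tolist())
        for a,b in((e[0],R_[1]),(e[1],R_[0])):
            p,g=tri(a,b);print("  tri",p.round(4),"gap",round(g,4))
    except Exception as x: print(c,x)
E
```

```text
red [293 281  54   7 279] [[0.5442, 0.0206, 0.058], [0.5474, -0.0817, 0.058]] w 0.10233475196455073 yaw 0.030735011576523828
red min() iterable argument is empty
blue [355 239  55   8 324] [[0.6249, -0.0976, 0.058], [0.6278, -0.2033, 0.058]] w 0.10567622568020775 yaw 0.02752832234268093
  scene [220 246  58  16 653]
  edge [[219.5, 250.5], [277.5, 245.6]]
  tri [ 0.6251 -0.099   0.0568] gap 0.0024
  tri [ 0.6279 -0.2025  0.0572] gap 0.0018
white [227 246  55   6 292] [[0.6118, 0.1469, 0.058], [0.6144, 0.0421, 0.058]] w 0.10490364816425504 yaw 0.02470131843184818
  scene [358 231  57   8 197]
  scene [ 363  244   61   26 1047]
  scene [304 259  45  17 442]
  edge [[357.5, 235.6], [414.5, 230.8]]
  tri [0.612  0.1478 0.0585] gap 0.0018
  tri [0.6145 0.043  0.0585] gap 0.0019
```

Lip heights triangulate to 57–58.5 mm and widths to 102–106 mm, so the points check out; yaw is about 0.028. Next I work out the tool axes and the distances to move.

```bash
cat >> h.py <<'E'
YAW=0.028
def go(tx,ty,tz,yaw=YAW):
    s=readout.state();M=R.from_rotvec(s["eef_rot"]).as_matrix();p=np.array(s["position"])
    a=[np.arctan2(*(np.cross(M[:2,1],v),M[:2,1]@v)) for v in(np.array([-np.sin(yaw),np.cos(yaw)]),np.array([np.sin(yaw),-np.cos(yaw)]))]
    print("t",s["time"],"pos",p.round(4),"tool x",M[:,0].round(3),"y",M[:,1].round(3),"z",M[:,2].round(3))
    print("tool-z turns for y || rack y",[-round(x,4) for x in a],"joint7",s["joints"][6])
    for x in a:
        N=R.from_rotvec([0,0,x]).as_matrix()@M
        print("  delta in tool axes now",(M.T@([tx,ty,tz]-p)).round(4),"after turn",(N.T@([tx,ty,tz]-p)).round(4))
E
python3 - <<'E'
from h import *
go(.50,-.032,.20)
s=cv2.imread("pics/scene0.png");h=cv2.cvtColor(s,cv2.COLOR_BGR2HSV)
m=cv2.inRange(h,(0,170,80),(8,255,255))|cv2.inRange(h,(170,170,80),(179,255,255))
k=m[210:245,280:355];cols=np.nonzero(k.any(0))[0];tp=[k[:,v].argmax() for v in cols];f=np.polyfit(cols[3:-8],tp[3:-8],1)
print(cols[[0,-1]]+280,tp[:3],tp[-3:])
e,_=lip_top(cv2.imread("pics/top0.png"),"red")
sel=[c for c,r in zip(cols,tp) if r<14]
for a,c in((e[0],max(sel)+.5),(e[1],min(sel)-.5)): print(tri(a,(c+280,np.polyval(f,c)+210)))
E
```

```text
t 0.1 pos [0.2101 0.6409 0.2216] tool x [-0.95   0.312 -0.   ] y [ 0.312  0.95  -0.002] z [-0.    -0.002 -1.   ]
tool-z turns for y || rack y [np.float64(-0.3448), np.float64(2.7968)] joint7 -0.08228577529613026
  delta in tool axes now [-0.4851 -0.5491  0.0226] after turn [-0.2709 -0.6807  0.0228]
  delta in tool axes now [-0.4851 -0.5491  0.0226] after turn [0.2709 0.6808 0.0204]
[288 345] [np.int64(10), np.int64(10), np.int64(9)] [np.int64(17), np.int64(17), np.int64(22)]
(array([0.5443434 , 0.02183439, 0.05820315]), np.float64(0.0025050662923508864))
(array([ 0.54731425, -0.08115279,  0.0588005 ]), np.float64(0.0009708253028964631))
```

The manual's scale: shifts go in shares of 500 mm and turns go in shares of 2 pi rad. Converting my numbers, -0.115 rad / 6.2832 = -0.0183.

```bash
python3 inch.py '[0, 0, 0, 0, -0.0183, 0, 0, 0, 0, -0.0183, 0, 0, 0, 0, -0.0183]' | tail -3
python3 inch.py '[0, -0.027, -0.068, 0, 0, 0, -0.027, -0.068, 0, 0, 0, -0.027, -0.068, 0, 0, 0, -0.027, -0.068, 0, 0, 0, -0.027, -0.068, 0, 0]' | tail -3
python3 inch.py '[0, -0.027, -0.068, 0, 0, 0, -0.027, -0.068, 0, 0, 0, -0.027, -0.068, 0, 0, 0, -0.027, -0.068, 0, 0, 0, -0.027, -0.068, 0, 0]' | tail -3
python3 inch.py '[0, -0.027, -0.068, 0, 0, 0, -0.027, -0.068, 0, 0, 0, -0.027, -0.068, 0, 0, 0, -0.027, -0.068, 0, 0, 0, -0.027, -0.068, 0, 0]' | tail -3
python3 inch.py '[0, -0.027, -0.068, 0, 0, 0, -0.027, -0.068, 0, 0, 0, -0.027, -0.068, 0, 0, 0, -0.027, -0.068, 0, 0, 0, -0.027, -0.068, 0, 0]' | tail -3
python3 -c "
from h import *
go(.505,-.032,.035)"
```

```text
wrist_force: [-0.1, -0.1, 0.4]
width: 0.854
grasp_force: 0.0
wrist_force: [0.7, 0.2, -0.1]
width: 0.476
grasp_force: 0.0
wrist_force: [0.8, 1.0, -0.5]
width: 0.1
grasp_force: 0.0
wrist_force: [0.4, 0.6, -0.8]
width: 0.002
grasp_force: 0.0
wrist_force: [0.7, 0.6, 0.3]
width: 0.003
grasp_force: 0.0
t 2.0167 pos [ 0.4994 -0.0324  0.2224] tool x [-1.    -0.028  0.   ] y [-0.028  1.     0.   ] z [-0.  0. -1.]
tool-z turns for y || rack y [np.float64(0.0002), np.float64(-3.1413)] joint7 1.6524976158440576
  delta in tool axes now [-0.0056  0.0002  0.1874] after turn [-0.0056  0.0002  0.1874]
  delta in tool axes now [-0.0056  0.0002  0.1874] after turn [ 0.0056 -0.0003  0.1874]
```

Scaled: 0.0374 m / 0.5 = 0.0748.

```bash
python3 inch.py '[0, 0, 0, 0.0748, 0, 0, 0, 0, 0.0748, 0, 0, 0, 0, 0.0748, 0, 0, 0, 0, 0.0748, 0, 0, 0, 0, 0.0748, 0]'
python3 inch.py '[0, -0.024, 0, 0, 0, 0, -0.024, 0, 0, 0, 0, -0.02, 0, 0, 0, 0, -0.02, 0, 0, 0, 0, -0.02, 0, 0, 0]' 
python3 inch.py '[0, -0.02, 0, 0, 0, 0, -0.02, 0, 0, 0, 0, -0.02, 0, 0, 0, 0, -0.016, 0, 0, 0, 0, -0.012, 0, 0, 0]'
```

```text
time: 2.43
position: [0.499, -0.0307, 0.0339]
eef_rot: [-0.044, 3.141, 0.0]
wrist_force: [-0.1, 0.2, -0.5]
width: 0.008
grasp_force: 0.0
time: 2.85
position: [0.5521, -0.0291, 0.0349]
eef_rot: [0.044, -3.137, -0.0]
wrist_force: [-3.2, -0.3, -2.8]
width: 0.008
grasp_force: 1.5
time: 3.27
position: [0.5986, -0.0277, 0.0357]
eef_rot: [-0.045, 3.14, 0.0]
wrist_force: [-2.7, -0.6, -0.8]
width: 0.008
grasp_force: 1.2
```

Scaled: -0.004 m / 0.5 = -0.008, -0.002 m / 0.5 = -0.004.

```bash
python3 inch.py '[0, -0.008, 0, 0, 0, 0, -0.008, 0, 0, 0, 0, -0.004, 0, 0, 0, 0, -0.004, 0, 0, 0]' | grep -v -i eef; python3 inch.py '[0, -0.004, 0, 0, 0, 0, -0.004, 0, 0, 0]'
```

```text
time: 3.6
position: [0.6096, -0.0274, 0.0358]
wrist_force: [-2.2, 1.1, -0.5]
width: 0.003
grasp_force: 1.1
time: 3.77
position: [0.6135, -0.0273, 0.0358]
eef_rot: [-0.044, 3.141, 0.0]
wrist_force: [-1.5, 0.5, 0.8]
width: 0.005
grasp_force: 1.3
```

```bash
python3 inch.py '[0, -0.004, 0, 0, 0, 0, -0.002, 0, 0, 0]' | grep -E 'pos|force'; python3 inch.py '[0, -0.002, 0, 0, 0, 0, -0.002, 0, 0, 0]'| grep -E 'pos|force'; python3 inch.py '[0, -0.002, 0, 0, 0, 0, 0, 0, 0, 0]'| grep -E 'pos|force'
```

```text
position: [0.6135, -0.0273, 0.0355]
wrist_force: [-10.7, 0.2, 8.2]
grasp_force: 5.3
position: [0.6134, -0.0273, 0.0354]
wrist_force: [-14.6, 1.1, 10.2]
grasp_force: 7.3
position: [0.6134, -0.0274, 0.0353]
wrist_force: [-15.5, 0.5, 10.8]
grasp_force: 7.5
```

Hard stop: the position is frozen while the force rises to 15 N. I back off, rise and look.

Scaled: -0.038 m / 0.5 = -0.076, -0.035 m / 0.5 = -0.07.

```bash
python3 inch.py '[0, 0.03, 0, 0, 0, 0, 0.04, 0, 0, 0, 0, 0.04, 0, 0, 0, 0, 0.04, 0, -0.07, 0, 0, 0.03, 0, -0.076, 0]'| grep -E 'pos|force'
python3 inch.py '[0, 0.04, 0, -0.072, 0, 0, 0.04, 0, -0.072, 0, 0, 0, 0, 0, 0]'| grep -E 'time|pos|force'
python3 - <<'E'
from h import *
t=cams.camera("top");cv2.imwrite("pics/top1.png",t)
for c in("red","blue","white"):
    e,st=lip_top(t,c);P=np.array([plane("top",p,.058) for p in e]);print(c,st,P.round(4).tolist(),P.mean(0).round(4))
go(.6534,-.150,.12)
E
```

```text
position: [0.5268, -0.0301, 0.1074]
wrist_force: [0.8, 1.1, 1.4]
grasp_force: 0.0
time: 4.93
position: [0.4914, -0.0319, 0.1876]
wrist_force: [-0.2, -0.1, 0.6]
grasp_force: 0.0
red [291 239  54   6 219] [[0.6254, 0.0249, 0.058], [0.6284, -0.0785, 0.058]] [ 0.6269 -0.0268  0.058 ]
blue [356 239  54   8 307] [[0.6259, -0.0996, 0.058], [0.6275, -0.2033, 0.058]] [ 0.6267 -0.1514  0.058 ]
white [227 246  40   7 225] [[0.6114, 0.1469, 0.058], [0.6141, 0.0707, 0.058]] [0.6128 0.1088 0.058 ]
t 4.9833 pos [ 0.4917 -0.0314  0.185 ] tool x [-1.    -0.027 -0.011] y [-0.027  1.     0.001] z [ 0.011  0.002 -1.   ]
tool-z turns for y || rack y [np.float64(-0.0005), np.float64(3.141)] joint7 1.6681166378329293
  delta in tool axes now [-0.1576 -0.1231  0.0666] after turn [-0.1575 -0.1232  0.0666]
  delta in tool axes now [-0.1576 -0.1231  0.0666] after turn [0.159  0.123  0.0634]
```

View pics/top1.png

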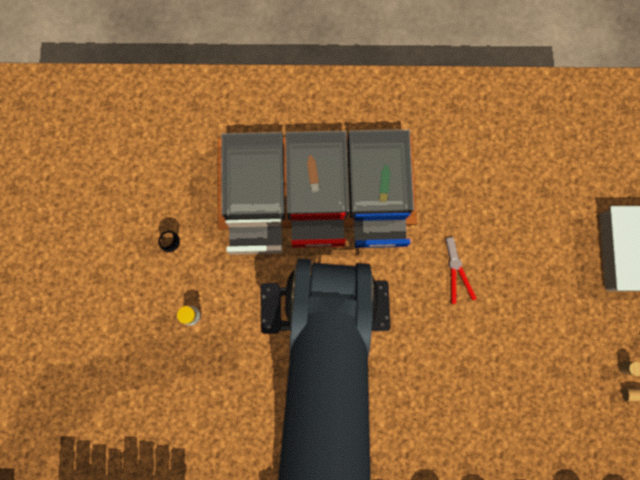

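Red is home: its lip at row ~242 is level with blue's and the lure is in its tray. White and the blue tray are unchanged. Next I go above the blue pocket.

Scaled: -0.032 m / 0.5 = -0.064, -0.0246 m / 0.5 = -0.0492.

```bash
python3 inch.py '[0, -0.064, -0.0492, 0, 0, 0, -0.064, -0.0492, 0, 0, 0, -0.064, -0.0492, 0, 0, 0, -0.064, -0.0492, 0, 0, 0, -0.064, -0.0492, 0, 0]'| grep -E 'pos|force'
python3 inch.py '[0, 0, 0, 0.068, 0, 0, 0, 0, 0.068, 0, 0, 0, 0, 0, 0]'| grep -E 'pos|force'
python3 - <<'E'
from h import *
go(.6534,-.150,.031)
for n in("scene","top"): cv2.imwrite(f"pics/{n}2.png",cams.camera(n))
s=cv2.imread("pics/scene2.png")[130:370,180:480];cv2.imwrite("pics/scene2c.png",cv2.resize(s,None,fx=2.4,fy=2.4))
E
```

```text
position: [0.655, -0.1506, 0.1791]
wrist_force: [0.3, -0.0, 0.9]
grasp_force: 0.0
position: [0.6489, -0.1487, 0.104]
wrist_force: [-1.6, 1.4, -1.4]
grasp_force: 0.0
t 5.65 pos [ 0.6489 -0.1487  0.104 ] tool x [-1.    -0.028  0.013] y [-0.027  1.     0.002] z [-0.013  0.002 -1.   ]
tool-z turns for y || rack y [np.float64(-0.0005), np.float64(3.1411)] joint7 1.9493501179828898
  delta in tool axes now [-0.0054 -0.0016  0.073 ] after turn [-0.0054 -0.0016  0.073 ]
  delta in tool axes now [-0.0054 -0.0016  0.073 ] after turn [0.0035 0.0013 0.0731]
```

View pics/scene2c.png

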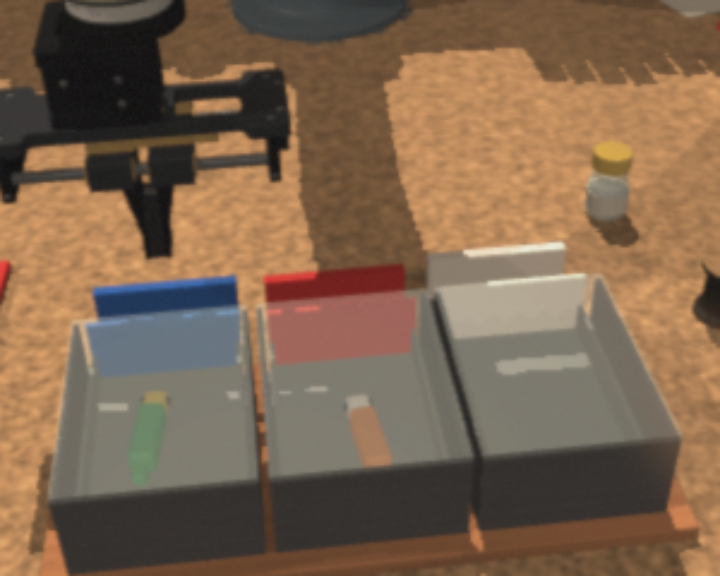

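The crop shows the shut fingers above the blue pocket with the tip at (158,250), in line with the lip's middle, and nothing in the way. I descend into the pocket.

Scaled: 0.02 m / 0.5 = 0.04, 0.018 m / 0.5 = 0.036.

```bash
python3 inch.py '[0, -0.01, 0, 0.04, 0, 0, 0, 0, 0.04, 0, 0, 0, 0, 0.036, 0, 0, 0, 0, 0.024, 0, 0, 0, 0, 0, 0]'| grep -E 'pos|force'; python3 -c "
from h import *
go(.6534,-.150,.031)"
```

```text
position: [0.6573, -0.1486, 0.0417]
wrist_force: [0.2, 0.4, 0.5]
grasp_force: 0.0
t 6.1667 pos [ 0.6573 -0.1486  0.0417] tool x [-1.    -0.029  0.001] y [-0.029  1.     0.001] z [-0.001  0.    -1.   ]
tool-z turns for y || rack y [np.float64(0.0008), np.float64(-3.1408)] joint7 1.9723881744179024
  delta in tool axes now [ 0.0039 -0.0013  0.0107] after turn [ 0.0039 -0.0013  0.0107]
  delta in tool axes now [ 0.0039 -0.0013  0.0107] after turn [-0.004   0.0012  0.0107]
```

Scaled: 0.008 m / 0.5 = 0.016, 0.007 m / 0.5 = 0.014.

```bash
python3 inch.py '[0, 0, 0, 0.016, 0, 0, 0.014, 0, 0, 0, 0, 0.012, 0, 0, 0, 0, 0.01, 0, 0, 0, 0, 0.014, 0, 0, 0]'| grep -E 'pos|force'; python3 inch.py '[0, 0.016, 0, 0, 0, 0, 0.016, 0, 0, 0, 0, 0.016, 0, 0, 0, 0, 0.016, 0, 0, 0, 0, 0.016, 0, 0, 0]'| grep -E 'pos|force'; python3 inch.py '[0, 0.016, 0, 0, 0, 0, 0.016, 0, 0, 0, 0, 0.016, 0, 0, 0, 0, 0.014, 0, 0, 0, 0, 0.012, 0, 0, 0]'| grep -E 'pos|force'
```

```text
position: [0.6338, -0.1501, 0.0356]
wrist_force: [3.2, 0.9, -0.9]
grasp_force: 1.4
position: [0.5924, -0.1513, 0.035]
wrist_force: [3.5, -0.3, 2.1]
grasp_force: 1.4
position: [0.5547, -0.1523, 0.0344]
wrist_force: [1.8, -0.4, 0.9]
grasp_force: 1.3
```

Scaled: 0.004 m / 0.5 = 0.008, 0.003 m / 0.5 = 0.006.

```bash
python3 inch.py '[0, 0.008, 0, 0, 0, 0, 0.006, 0, 0, 0, 0, 0.004, 0, 0, 0, 0, 0.004, 0, 0, 0]'| grep -E 'pos|force'; python3 inch.py '[0, 0.004, 0, 0, 0, 0, 0.002, 0, 0, 0, 0, 0.002, 0, 0, 0]'| grep -E 'pos|force';python3 inch.py '[0, 0.002, 0, 0, 0, 0, 0.002, 0, 0, 0, 0, 0, 0, 0, 0]'| grep -E 'pos|force'
```

```text
position: [0.5482, -0.1525, 0.0346]
wrist_force: [12.4, -1.3, -9.2]
grasp_force: 6.4
position: [0.5483, -0.1525, 0.0348]
wrist_force: [18.8, -1.6, -16.0]
grasp_force: 9.6
position: [0.5483, -0.1525, 0.035]
wrist_force: [21.7, -1.9, -17.0]
grasp_force: 10.6
```

Force rises with the position frozen, so this is a stop. I ease the finger to mid-pocket, lift out and check.

```bash
python3 inch.py '[0, -0.024, 0, 0, 0, 0, -0.02, 0, 0, 0, 0, 0, 0, 0, 0]'| grep -E 'pos|force'; python3 inch.py '[0, 0, 0, -0.04, 0, 0, 0, 0, -0.06, 0, 0, 0, 0, -0.07, 0, 0, 0, 0, -0.07, 0, 0, 0, 0, -0.07, 0]'| grep -E 'pos|force';python3 inch.py '[0, 0.07, 0, -0.02, 0, 0, 0.07, 0, 0, 0, 0, 0.06, 0, 0, 0, 0, 0, 0, 0, 0]'| grep -E 'pos|force'
python3 - <<'E'
from h import *
t=cams.camera("top");cv2.imwrite("pics/top3.png",t);s=cams.camera("scene");cv2.imwrite("pics/scene3.png",s)
for c in("red","blue","white"):
    e,st=lip_top(t,c);P=np.array([plane("top",p,.058) for p in e]);print(c,st,P.round(4).tolist(),P.mean(0).round(4))
E
```

```text
position: [0.5615, -0.1513, 0.0339]
wrist_force: [0.6, 0.2, -0.2]
grasp_force: 0.0
position: [0.5586, -0.152, 0.1902]
wrist_force: [1.4, 0.4, 0.2]
grasp_force: 0.0
position: [0.4528, -0.1553, 0.1984]
wrist_force: [-0.5, 0.5, 0.4]
grasp_force: 0.0
red [292 239  54   9 264] [[0.6233, 0.023, 0.058], [0.6293, -0.0804, 0.058]] [ 0.6263 -0.0287  0.058 ]
blue [357 289  56   7 290] [[0.5292, -0.1005, 0.058], [0.5325, -0.2066, 0.058]] [ 0.5309 -0.1535  0.058 ]
white [227 245  55   8 337] [[0.6116, 0.1469, 0.058], [0.6145, 0.0421, 0.058]] [0.613  0.0945 0.058 ]
```

View pics/top3.png

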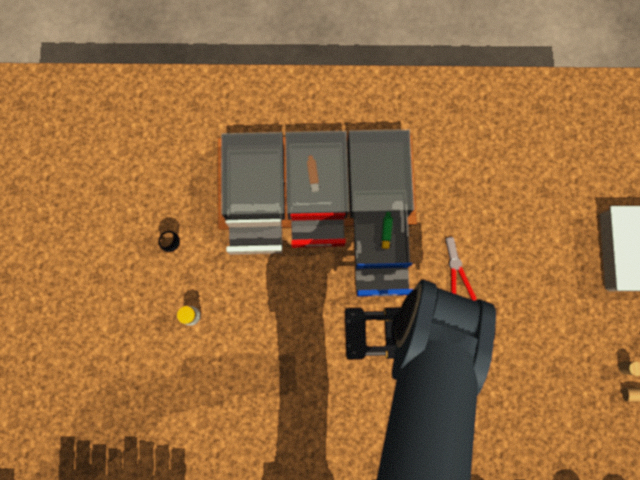

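View pics/scene3.png

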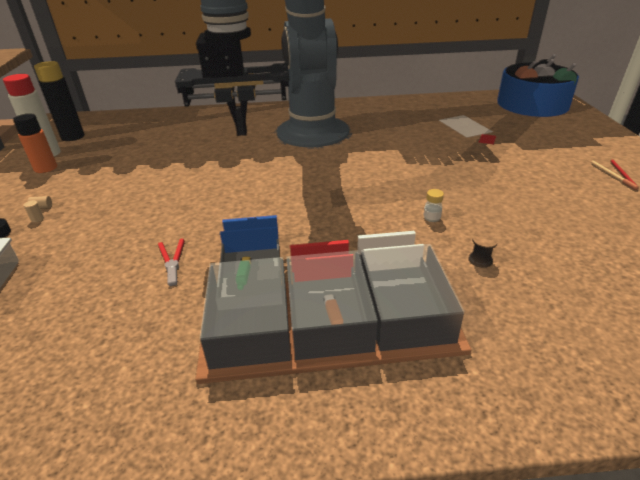

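The top view shows the blue lip at row 292, about 96 mm of travel plus about 4 mm of initial opening, so it is at its stop. Red is home (row ~243), white is unmoved at row 249, and both lures lie in their trays. The spool, jar and pliers are in place, and the gripper is clear in both views.

```bash
python3 -c "
from plant import arm, cams, readout
print(arm.finish_job())"
```

```text
the job is handed in; nothing more can be done
None
```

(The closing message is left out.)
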